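# Clamp the length stop against the board

### The arm

A 6-joint arm with a two-finger parallel gripper is mounted at the origin on a cart in front of the work surface, level with it; the furniture and walls round the work are solid. World frame = base frame: x ahead of the robot, y to its left, z up, the work surface at z = 0. Lengths are in mm, angles in rad, forces in N, time in s.
With the tool pointing down it reaches from about 300 to 775 mm from the base axis. Payload 14.6 kg.
Tool frame: the origin (TCP) lies at the very end of the fingers, on their centre line; the grasp point (between the pads) lies 19 mm behind it; z points along the fingers, y is the line along which they close (so a half turn about z gives the same grasp; the last joint's range is limited). The gripper opens to 94 mm and grips with 3 to 60 N. Pads are 16 mm wide; open, the fingers measure 119 mm over their backs; the gripper's body (75 mm by 177 mm) begins 78 mm behind the grasp point.
Start: joints at [-1.373, 0.3, 1.521, -0, 1.321, -0.067], TCP at [143.937, -530.821, 205.446] pointing down, gripper open.
Joint ranges: [-3.03, 3.03], [-0.79, 2.21], [0.23, 2.52], [-1.04, 4.18], [0, 3.07], [-2.55, 2.55]. Speed limits (rad/s): [2.22, 2.22, 2.57, 3.14, 3.14, 3.14].

### API

Orientations are given as [roll, pitch, yaw] about the fixed x, y, z axes, in that order (R = Rz(yaw) Ry(pitch) Rx(roll)).
In Python, from cell import manip, eyes, ticket gives the robot as it stands. The module is installed in compiled form; this text tells all that it offers.
- The arm moves only by the tool arm_command, never from a script. Its argument "plan" is a list of rows, each a list of 5 numbers: the opening, from -1 (shut) to 1 (fully open), then the shift along the tool's x, y, z in m, then the turn about the tool's z in rad. In form: [[jaw, dx, dy, dz, roll], ...]. A call has 1 to 20 rows; each row shifts and turns the commanded pose from where the row before left it, along the tool's axes as they then stand; what a row does not reach is not made up. A row lasts 1/8 s, in which the tool goes at most 62.5 mm and 10.7 degrees, less where a joint would pass 70% of its speed; a pose out of reach is approached as far as the arm can. A call is refused whole if a number of a shift passes 0.0625 or a number of a turn 0.188, either way. A call with a gripper value outside its range is refused whole. The fingers move at their own pace and stop on an object; "newtons" is the grip in N (left out, the last holds). Time passes only in rows, so rows that do not move let the fingers close. It gives the time, the measured TCP pose, the force, the opening and the grip force at its end, in the units of the state.
- manip.read_state(): the state, without advancing time (a new reading comes with each control period).
- eyes.camera(name): name is "side" or "top" or "wrist"; returns a dict with "img" (480x640x3 uint8, blue, green, red), "z_map" (480x640 float32, mm along the optical axis (not along the pixel's ray), 0 where there is no reading), "fx", "fy", "cx", "cy" (pixels), "eye" and "orientation" of the camera in the world. Camera axes: x right, y down, z forward; pixel columns grow to the right and rows downward; lengths in mm; the calibration is good to about 2 mm. The wrist camera is an equidistant fisheye: a pixel r from the principal point sees the ray r / f radians off the axis. A picture is of the moment at which its call begins.
- ticket.sign_off(): hands the job in; it is judged then, once.
The state is a dict: "clock": time; "joints": joint angles; "qd": joint speeds; "effort": joint torques, N m; "eef_pos": TCP position; "eef_rot": TCP orientation; "wrist_force": force on the tool from outside, world axes, zero at the start; "moment": the same for the moment, N m; "finger_gap": finger opening in mm; "finger_force": force on a finger pad.
Only numpy, scipy, OpenCV 4.12 (cv2) and the standard library are available. Lean on these libraries where they do the work, as an engineer would, in place of code of your own. Each camera call takes 0.05 s, during which the arm holds its last target. There are 200 camera calls.

### The job

A short board lies in the length-stop jig on the bench, between the wooden end block and a sliding stop whose cam lever stands up (unlocked). Slide that stop along the rail until it is up against the end of the board with the board against the end block, then flip its lever fully down to lock it. Leave the other stop, farther along the rail with its lever already down, as it is.

Things in the scene. Friction and masses are not known exactly. Their poses are not given: they have to be found in the camera images.
- jig: Fixed wood plank 180 x 480 x 18 mm. Origin: centre of its underside, on the bench. z up; y along the rail from the end block to the stops; x across, from the robot's side to the rail. Rail (fence) 30 mm wide, top 46 mm, centred at x +55 mm; end block, top 54 mm, face at y -190 mm. Two like steel stops ride on the rail. A tall drill press stands to its right: reach round it on the robot side.
- near_stop (a joint): Position (m, along jig +y) of the stop next to the board: jig y of its face that meets the board; 0 = touching a board that touches the end block. Starts 0.035 to 0.08. Slides with about 3 N, lever up; 25 N do not move it, lever down. Its arm, 18 mm thick along y (face to face + 18 mm), top at 46 mm, crosses in front of the rail and ends on the robot's side in an upright tab.
- near_tab (a point): Centre of that stop's upright tab, the place to hold or push it: 45 mm along jig x, 18 mm thick along jig y, centre 52.5 mm and top 71 mm above the bench. Axes as the jig's. The tab's y-faces are free for 60 mm; when the stop is home the board's edge is 23 mm past the tab in x.
- near_lever (a joint): Angle (rad) of that stop's black cam lever: 0 upright (unlocked), 1.52 end stop, flat, pointing to jig -x (towards the robot), locked. Starts 0 to 0.45; stays where left. Hinge parallel to the rail, 112.5 mm from near_tab along jig +x, same y, 61 mm above the bench. Takes 1 to 2 N near the tip, about 5 N as the cam bites. Clear of the steel cheeks beyond 30 mm from the hinge.
- near_lever_tip (a point): Centre of the round end (16 mm across, 18 mm wide) of that lever, 74 mm from its hinge; moves with the lever. The lever bar is 14 mm wide and 9 mm thick.
- board_middle (a point): Centre of the loose board (46 x 190 x 12 mm, plain wood), lying on the plank along the rail, long side along its own y; starts 2 to 8 mm off the end block and about 1 mm off the rail. Against the end block its centre is at jig y = -95 mm, jig x about +16 mm.
- far_lever_tip (a point): Centre of the round lever end of the other stop (same shape, lever down), about 175 to 195 mm from the board's end along the rail; to be left alone.

How it is judged (in metres and radians):
On the way:
1. the stop next to the board is slid up to it, its lever still up, with the board against the end block (each within 10 mm of touching) (value of joint near_stop below 0.01 m and value of joint near_lever below 0.9 rad), for 0.2 s.
At the end, for the whole second after the job is handed in: The near stop is within 10 mm of touching, its lever down within about 12 degrees of flat; the board lies flat on the plank between end block and stop, within 10 mm along the rail and 15 mm of the rail; the other stop's lever end is within 15 mm of where it was (value of joint near_lever above 1.3 rad and value of joint near_stop below 0.01 m and y of board_middle in the frame of jig between -0.105 and -0.085 m and x of board_middle in the frame of jig above 0 m and z of board_middle in the frame of jig below 0.034 m and distance of far_lever_tip from where it was at the start of the episode below 0.015 m).
It fails at once if the other stop is slid or its lever lifted, by more than 20 mm at the lever's end (distance of far_lever_tip from where it was at the start of the episode above 0.02 m).
It fails at once if the board is lifted out of the jig (z of board_middle in the frame of jig above 0.05 m).
It also fails if it takes over 46 s, if anything falls off the work surface, if the arm or the gripper's body presses on something with over 40 N, if the wrist force passes 120 N, or if a joint passes its speed limit or range.

## Working session

There is one attempt and no reset: what is moved stays moved. The work goes in short steps, Python scripts to look and compute and a tool call to move; the robot and the scene stay as the last step left them, time stands still between calls to the robot, and variables do not carry over. Pictures are saved under pics/ and viewed, at most 10 in all, crops included, and the job is handed in when it is done.

Besides the shell and the picture viewer there is one more tool, called after "Request:" by a JSON object that holds its "name" and its "arguments". arm_command: Moves the arm, as the interface text tells. Its arguments: {"type":"object","properties":{"plan":{"type":"array"},"newtons":{"type":"number"}},"required":["plan"]}

```bash
mkdir -p pics; cat > h.py <<'E'
import numpy as np, cv2
from cell import manip, eyes, ticket
from scipy.spatial.transform import Rotation as R
def rot(o):
    o=np.array(o,float)
    return o if o.shape==(3,3) else R.from_euler('xyz',o).as_matrix()
def cloud(c):
    z=c['z_map']; v,u=np.mgrid[:z.shape[0],:z.shape[1]]
    P=np.stack([(u-c['cx'])/c['fx']*z,(v-c['cy'])/c['fy']*z,z],-1)
    W=P@rot(c['orientation']).T+np.array(c['eye'])
    W[z<=0]=np.nan
    return W
E
python3 - <<'E'
from h import *
import pickle
d={}
for n in ['top','side']:
    c=eyes.camera(n); d[n]=c; cv2.imwrite(f'pics/{n}0.png',c['img'])
    print(n,c['fx'],c['cx'],c['cy'],c['eye'],c['orientation'])
pickle.dump(d,open('d0.pkl','wb'))
print(manip.read_state())
E
```

```text
top 558.9149929853593 324.1927141957476 245.03438470426212 [471.69020556 194.50632974 933.4888643 ] [-3.03444492  0.00490068 -1.58363738]
side 497.7569730726288 319.6716289443037 230.03472913067202 [450.09341911 863.12595037 656.93458889] [-2.2675214   0.01992032 -2.98652776]
{'clock': 0.1, 'joints': array([-1.37260541e+00,  3.00421152e-01,  1.52152481e+00, -4.14233505e-06,
        1.32068053e+00, -6.65829926e-02]), 'qd': array([ 0.00073497, -0.0013428 , -0.00163368, -0.00056287, -0.00076036,
       -0.00024282]), 'effort': array([ 1.76518624e-03, -5.32644475e+01, -3.53284156e+01,  7.09405169e-02,
        2.34515715e-02, -5.47803313e-05]), 'eef_pos': array([ 143.88915359, -530.60258525,  204.93752434]), 'eef_rot': array([-3.14056084e+00, -6.47817290e-05,  2.64774908e-01]), 'wrist_force': array([ 0.29402734, -0.16630788,  0.10077072]), 'moment': array([-0.0058173 ,  0.02107996, -0.00587893]), 'finger_force': 0.0, 'finger_gap': 93.8516215522248}
```

View pics/top0.png

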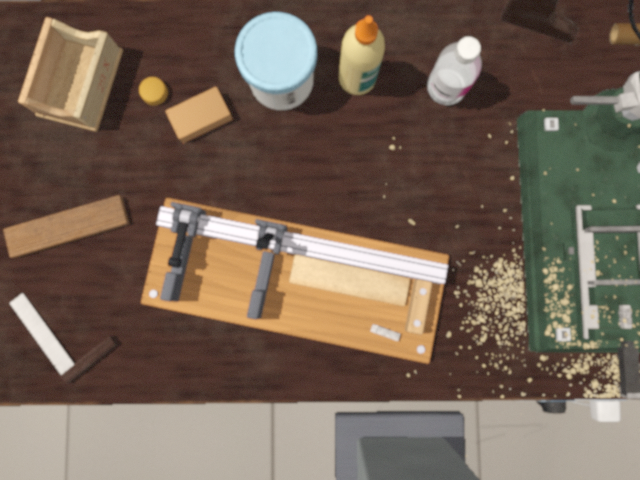

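View pics/side0.png

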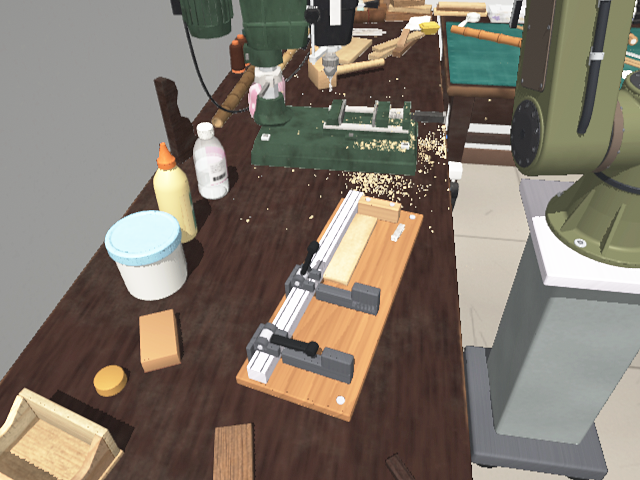

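The top view shows the plank with corners near (167,200), (449,255), (430,362) and (142,303). The end block is at (420,305), the board at (350,278), the near tab at (257,303) with its lever at (268,238), and the far lever tip at (175,262). The side view agrees: near lever up with its tip at (312,246), far lever down.

```bash
cat > m.py <<'E'
from h import *
import pickle
def jigfit(c):
    W=cloud(c); h=cv2.cvtColor(c['img'],cv2.COLOR_BGR2HSV)
    m=((h[...,0]>8)&(h[...,0]<20)&(h[...,1]>120)&(h[...,2]>110)).astype(np.uint8)
    m=cv2.morphologyEx(m,cv2.MORPH_CLOSE,np.ones((3,3)))
    _,l,s,_=cv2.connectedComponentsWithStats(m)
    k=1+np.argmax(s[1:,4]); 
    # cast onto z=18
    v,u=np.nonzero(l==k)
    ray=np.stack([(u-c['cx'])/c['fx'],(v-c['cy'])/c['fy'],np.ones(len(u))],-1)@rot(c['orientation']).T
    e=np.array(c['eye']); P=e+ray*((18-e[2])/ray[:,2])[:,None]
    (cx,cy),wh,a=cv2.minAreaRect(P[:,:2].astype(np.float32))
    return (cx,cy),wh,a,np.nanmedian(W[v,u,2])
if __name__=='__main__':
    d=pickle.load(open('d0.pkl','rb'))
    for n in d: print(n,jigfit(d[n]))
    (cx,cy),wh,a,_=jigfit(d['top'])
    yaw=np.radians(a if wh[1]>wh[0] else a-90); yaw=(yaw+np.pi/2)%np.pi-np.pi/2
    print('yaw',yaw)
    Rz=R.from_euler('z',yaw).as_matrix(); o=np.array([cx,cy,0])
    for n in d:
        W=cloud(d[n]); J=(W-o)@Rz
        x,y,z=J[...,0],J[...,1],J[...,2]; hv=d[n]['img'].max(-1)
        for nm,s in {'tab':(x<-20)&(x>-95)&(y>-30)&(y<90)&(z>62)&(z<80),'arm':(x<20)&(x>-85)&(y>-20)&(y<90)&(z>35)&(z<80)&(hv<140),
          'lev':(y>-30)&(y<90)&(x>-30)&(x<110)&(z>100)&(z<160),'lowlev':(y>-30)&(y<90)&(x>-10)&(x<110)&(z>80)&(z<100),'board':(z>24)&(z<36)&(x>-8)&(x<34)&(y<0)&(y>-190),
          'farlev':(y>120)&(y<240)&(x<40)&(x>-40)&(z>55)&(z<90)}.items():
            p=J[s]; 
            if len(p): print(n,nm,len(p),np.percentile(p,[3,50,97],axis=0).round(0).tolist())
E
python3 m.py
```

```text
top ((489.63031005859375, 252.68496704101562), (481.908935546875, 130.29327392578125), 77.67831420898438, np.float64(17.755202367366905))
side ((514.4827880859375, 251.60812377929688), (488.42889404296875, 181.86485290527344), 77.72750091552734, np.float64(18.08790175809122))
yaw -0.21505398644942453
top tab 227 [[-48.0, 39.0, 66.0], [-34.0, 48.0, 70.0], [-21.0, 56.0, 73.0]]
top arm 482 [[-44.0, 39.0, 40.0], [-15.0, 45.0, 68.0], [18.0, 54.0, 73.0]]
top lev 164 [[55.0, 39.0, 105.0], [64.0, 48.0, 137.0], [76.0, 56.0, 141.0]]
top lowlev 37 [[75.0, 41.0, 81.0], [80.0, 46.0, 91.0], [84.0, 54.0, 99.0]]
top board 1118 [[19.0, -178.0, 27.0], [26.0, -92.0, 30.0], [33.0, -6.0, 33.0]]
top farlev 572 [[-38.0, 176.0, 60.0], [-8.0, 183.0, 70.0], [37.0, 193.0, 75.0]]
side tab 214 [[-49.0, 44.0, 63.0], [-35.0, 55.0, 70.0], [-21.0, 61.0, 73.0]]
side arm 771 [[-49.0, 44.0, 36.0], [-23.0, 58.0, 54.0], [17.0, 61.0, 72.0]]
side lev 189 [[55.0, 44.0, 103.0], [64.0, 56.0, 133.0], [74.0, 60.0, 140.0]]
side lowlev 48 [[70.0, 51.0, 81.0], [75.0, 56.0, 89.0], [81.0, 58.0, 98.0]]
side board 661 [[3.0, -189.0, 26.0], [25.0, -92.0, 30.0], [33.0, -4.0, 33.0]]
side farlev 693 [[-38.0, 180.0, 57.0], [-9.0, 192.0, 70.0], [37.0, 197.0, 75.0]]
```

```bash
python3 - <<'E'
from h import *
import pickle
d=pickle.load(open('d0.pkl','rb'))
o=np.array([514.2,249.5,0]); Rz=R.from_euler('z',-0.2145).as_matrix()
for n in d:
    W=cloud(d[n]); print(n)
    for y0 in range(-600,0,50):
        s=(W[...,1]>y0)&(W[...,1]<y0+50)&(W[...,2]>60)&(W[...,2]<600)&(W[...,0]>150)
        if s.sum()>5: p=W[s]; print(y0,s.sum(),'x min',np.percentile(p[:,0],[1,10]).round(),'z',np.percentile(p[:,2],[1,99]).round())
    J=(W-o)@Rz; x,y,z=J.transpose(2,0,1)
    for nm,s in {'block':(z>48)&(z<60)&(x<35)&(y<-170)&(y>-260),'tab':(x<-40)&(x>-100)&(y>0)&(y<90)&(z>64)&(z<80),'tip':(y>0)&(y<90)&(x<80)&(z>125)&(z<150)}.items():
        print(nm,np.percentile(J[s],[3,50,97],axis=0).round().tolist() if s.any() else 0)
E
```

```text
top
-350 77 x min [637. 657.] z [60. 78.]
-300 3744 x min [350. 438.] z [ 60. 130.]
-250 7746 x min [339. 401.] z [ 60. 189.]
-200 4424 x min [408. 429.] z [ 60. 182.]
-150 357 x min [423. 435.] z [60. 93.]
-50 1294 x min [805. 807.] z [ 62. 170.]
block [[-43.0, -217.0, 50.0], [-6.0, -205.0, 54.0], [33.0, -193.0, 57.0]]
tab [[-72.0, 37.0, 67.0], [-57.0, 46.0, 71.0], [-41.0, 54.0, 73.0]]
tip [[31.0, 37.0, 131.0], [38.0, 46.0, 137.0], [45.0, 54.0, 141.0]]
side
-600 427 x min [151. 154.] z [ 61. 274.]
-550 236 x min [1019. 1020.] z [ 61. 167.]
-500 283 x min [ 783. 1019.] z [ 61. 188.]
-450 479 x min [517. 529.] z [ 62. 307.]
-400 876 x min [683. 831.] z [ 62. 305.]
-350 944 x min [ 532. 1019.] z [ 61. 323.]
-300 3134 x min [406. 493.] z [ 68. 338.]
-250 9714 x min [356. 573.] z [ 68. 358.]
-200 4248 x min [419. 466.] z [ 60. 362.]
-150 2993 x min [497. 955.] z [ 61. 375.]
-100 2213 x min [ 242. 1018.] z [ 65. 406.]
-50 4077 x min [234. 237.] z [ 66. 418.]
block [[-431.0, -256.0, 49.0], [-10.0, -200.0, 53.0], [32.0, -190.0, 56.0]]
tab [[-73.0, 41.0, 65.0], [-57.0, 52.0, 71.0], [-41.0, 58.0, 73.0]]
tip [[30.0, 40.0, 127.0], [36.0, 54.0, 136.0], [44.0, 58.0, 140.0]]
```

Request:
{"name": "arm_command", "arguments": {"plan": [[-1,0,0,0,0.16],[-1,0,0,0,0.16],[-1,0,0,0,0.16],[-1,0.008,-0.054,0,0],[-1,0.008,-0.054,0,0],[-1,0.008,-0.054,0,0],[-1,0.008,-0.054,0,0],[-1,0.008,-0.054,0,0],[-1,0.008,-0.054,0,0],[-1,0.008,-0.054,0,0],[-1,0.008,-0.054,0,0],[-1,0.008,-0.054,0,0],[-1,0.008,-0.054,0,0],[-1,0.008,-0.054,0,0],[-1,0.008,-0.054,0,0],[-1,0.008,-0.054,0,0],[-1,0.008,-0.054,0,0],[-1,0.008,-0.054,0,0],[-1,0.008,-0.054,0,0],[-1,0,0,0,0]], "newtons": 20}}

```text
clock: 2.6
eef_pos: [453.5, 288.1, 204.1]
eef_rot: [3.14, 0.002, -0.212]
wrist_force: [-0.2, -1.6, -0.1]
finger_gap: 0.6
finger_force: 0.0
```

Request:
{"name": "arm_command", "arguments": {"plan": [[-1,0.006,-0.03,0,0],[-1,0.004,-0.029,0,0],[-1,0,0,0.04,0],[-1,0,0,0.04,0],[-1,0,0,0.04,0],[-1,0,0,0.034,0],[-1,0,0,0,0]]}}

```text
clock: 3.48
eef_pos: [474.7, 339.9, 49.6]
eef_rot: [3.138, 0.003, -0.216]
wrist_force: [0.2, 0.8, 0.9]
finger_gap: 0.5
finger_force: 0.0
```

```bash
cat > look.py <<'E'
from h import *; import sys
o=np.array([514.2,249.5,0]); Rz=R.from_euler('z',-0.2145).as_matrix()
S=manip.read_state(); print('tcp jig',((S['eef_pos']-o)@Rz).round(1),'F jig',(S['wrist_force']@Rz).round(1),S['clock'])
a=[]
for n in ['top','side']:
    c=eyes.camera(n); J=(cloud(c)-o)@Rz; x,y,z=J.transpose(2,0,1)
    for nm,s in {'arm':(x<0)&(x>-35)&(y>-20)&(y<80)&(z>38)&(z<56)&(c['img'].max(-1)<150),'tip':(y>-30)&(y<90)&(x<55)&(x>0)&(z>122)&(z<145),'board':(z>26)&(z<36)&(x>-8)&(x<34)&(y<20)&(y>-192)}.items():
        print(n,nm,np.percentile(J[s],[3,50,97],axis=0).round().tolist() if s.any() else 0)
    a.append(c['img'][150:400,100:500])
cv2.imwrite(f'pics/{sys.argv[1]}.png',np.hstack(a))
E
python3 look.py a
```

```text
tcp jig [-57.9  79.9  49.6] F jig [-0.   0.8  0.9] 3.475
top arm [[-27.0, 37.0, 43.0], [-14.0, 46.0, 46.0], [-1.0, 54.0, 49.0]]
top tip [[31.0, 37.0, 130.0], [37.0, 45.0, 137.0], [45.0, 54.0, 141.0]]
top board [[-5.0, -179.0, 27.0], [14.0, -91.0, 30.0], [33.0, -1.0, 33.0]]
side arm 0
side tip [[30.0, 41.0, 127.0], [36.0, 54.0, 136.0], [44.0, 58.0, 140.0]]
side board [[24.0, -74.0, 28.0], [30.0, -37.0, 31.0], [33.0, -14.0, 33.0]]
```

View pics/a.png

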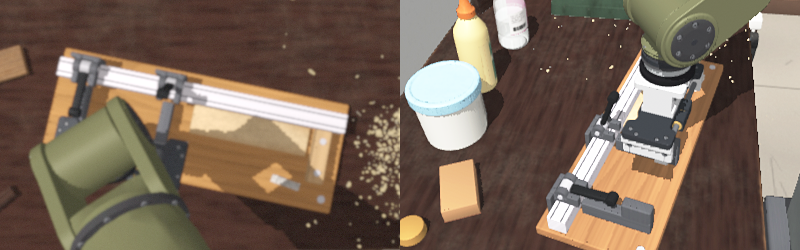

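The gripper stands beside the near tab, in the gap between the two stops (top half about (150,170); side half about (650,140)), with nothing touching. Next I push towards -y.

Request:
{"name": "arm_command", "arguments": {"plan": [[-1,0,0.004,0.006,0],[-1,0,0.006,0,0],[-1,0,0.006,0,0],[-1,0,0.006,0,0],[-1,0,0.006,0,0],[-1,0,0.006,0,0],[-1,0,0.004,0,0],[-1,0,0.003,0,0]]}}

```text
clock: 4.58
eef_pos: [467.2, 301.2, 45.6]
eef_rot: [-3.141, -0.0, -0.215]
wrist_force: [1.5, 2.6, 3.2]
finger_gap: 0.3
finger_force: 1.6
```

```bash
python3 look.py b
```

```text
tcp jig [-56.9  40.5  45.6] F jig [0.9 2.8 3.2] 4.575
top arm [[-16.0, 9.0, 40.0], [-6.0, 13.0, 45.0], [-0.0, 23.0, 48.0]]
top tip [[31.0, 9.0, 132.0], [37.0, 17.0, 137.0], [45.0, 26.0, 141.0]]
top board [[-5.0, -179.0, 27.0], [14.0, -91.0, 30.0], [33.0, -1.0, 33.0]]
side arm [[-33.0, 27.0, 38.0], [-18.0, 29.0, 40.0], [-2.0, 30.0, 43.0]]
side tip [[30.0, 12.0, 125.0], [37.0, 25.0, 136.0], [44.0, 29.0, 140.0]]
side board [[23.0, -134.0, 28.0], [30.0, -86.0, 30.0], [34.0, -7.0, 32.0]]
```

Request:
{"name": "arm_command", "arguments": {"plan": [[-1,0,0.002,0,0],[-1,0,0.002,0,0],[-1,0,0.002,0,0],[-1,0,0,0,0]]}}

```text
clock: 5.18
eef_pos: [465.7, 295.3, 45.3]
eef_rot: [3.141, 0.0, -0.215]
wrist_force: [2.3, 2.0, -0.6]
finger_gap: 0.7
finger_force: 0.9
```

Request:
{"name": "arm_command", "arguments": {"plan": [[-1,0,0.0015,0,0],[-1,0,0.0015,0,0],[-1,0,0,0,0]]}}

```text
clock: 5.55
eef_pos: [465.1, 292.4, 45.4]
eef_rot: [3.141, 0.0, -0.215]
wrist_force: [1.8, 1.5, -2.3]
finger_gap: 0.3
finger_force: 1.0
```

Request:
{"name": "arm_command", "arguments": {"plan": [[-1,0,0.0015,0,0],[-1,0,0,0,0]]}}

```text
clock: 5.8
eef_pos: [464.7, 291.0, 45.4]
eef_rot: [3.141, 0.0, -0.215]
wrist_force: [1.3, 3.1, -2.2]
finger_gap: 0.3
finger_force: 1.2
```

Request:
{"name": "arm_command", "arguments": {"plan": [[-1,0,0.0015,0,0],[-1,0,0,0,0]]}}

```text
clock: 6.05
eef_pos: [464.5, 289.6, 45.4]
eef_rot: [3.142, 0.0, -0.215]
wrist_force: [1.7, 4.2, -2.6]
finger_gap: 0.4
finger_force: 1.6
```

Request:
{"name": "arm_command", "arguments": {"plan": [[-1,0,0.0015,0,0],[-1,0,0,0,0]]}}

```text
clock: 6.3
eef_pos: [464.4, 289.5, 45.5]
eef_rot: [-3.139, -0.001, -0.215]
wrist_force: [3.4, 13.4, -7.9]
finger_gap: 0.5
finger_force: 7.4
```

```bash
python3 look.py c
```

```text
tcp jig [-57.1  28.5  45.5] F jig [ 0.5 13.9 -7.9] 6.3
top arm [[-10.0, -3.0, 40.0], [-4.0, -0.0, 46.0], [-0.0, 6.0, 49.0]]
top tip [[31.0, -3.0, 132.0], [37.0, 5.0, 137.0], [45.0, 14.0, 140.0]]
top board [[-5.0, -186.0, 27.0], [14.0, -98.0, 30.0], [33.0, -9.0, 33.0]]
side arm [[-34.0, 15.0, 38.0], [-19.0, 17.0, 42.0], [-1.0, 18.0, 45.0]]
side tip [[30.0, 1.0, 125.0], [36.0, 13.0, 136.0], [45.0, 17.0, 140.0]]
side board [[-4.0, -147.0, 27.0], [27.0, -77.0, 30.0], [34.0, 18.0, 36.0]]
```

View pics/c.png

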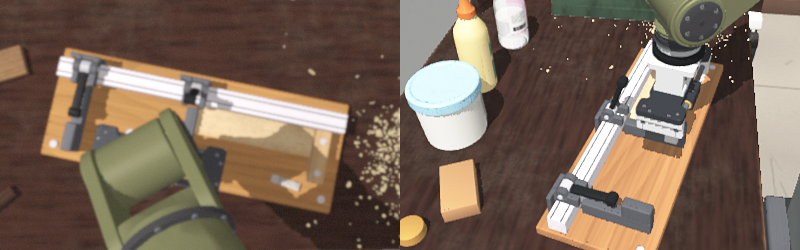

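The stop is home: the board moved 7 mm and sits between block and stop, and the force jumped to 14 N. The near lever is still up (side half about (618,95)). I'll back off, lift and go behind the lever.

Request:
{"name": "arm_command", "arguments": {"plan": [[-1,0,-0.015,0,0],[-1,0,0,-0.04,0],[-1,0,0,-0.04,0],[-1,0,0,-0.04,0],[-1,0.045,0,0,0],[-1,0.045,0,0,0],[-1,0.042,0,0,0],[-1,0,0.02,0,0],[-1,0,0.015,0,0],[-1,0,0,0.025,0],[-1,0,0,0.025,0],[-1,0,0,0,0]]}}

```text
clock: 7.9
eef_pos: [587.8, 240.3, 114.3]
eef_rot: [3.14, 0.003, -0.215]
wrist_force: [0.5, 0.2, 0.3]
finger_gap: 0.6
finger_force: 0.0
```

```bash
python3 look.py d
```

```text
tcp jig [ 73.9   6.6 114.3] F jig [0.4 0.3 0.3] 7.9
top arm 0
top tip 0
top board [[-4.0, -191.0, 27.0], [18.0, -172.0, 30.0], [33.0, -142.0, 33.0]]
side arm [[-34.0, 0.0, 39.0], [-16.0, 15.0, 46.0], [-1.0, 18.0, 51.0]]
side tip [[30.0, 0.0, 126.0], [36.0, 14.0, 136.0], [44.0, 18.0, 140.0]]
side board [[-6.0, -189.0, 27.0], [13.0, -90.0, 30.0], [33.0, 17.0, 33.0]]
```

View pics/d.png

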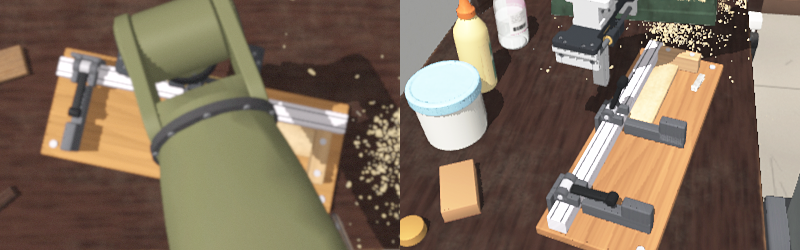

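The fingers are behind the near lever (side half about (600,70)), and the lever and stop have not been disturbed. I'll sweep the lever down along its arc.

Request:
{"name": "arm_command", "arguments": {"plan": [[-1,-0.012,0,-0.004,0],[-1,-0.009,0,0,0],[-1,-0.006,0,0.0015,0],[-1,-0.006,0,0.0017,0],[-1,-0.005,0,0.0024,0],[-1,-0.005,0,0.003,0],[-1,-0.0046,0,0.0034,0],[-1,-0.0045,0,0.0038,0],[-1,-0.004,0,0.0043,0],[-1,-0.0035,0,0.0046,0],[-1,-0.003,0,0.005,0],[-1,-0.0026,0,0.0053,0],[-1,0,0,0,0]]}}

```text
clock: 9.62
eef_pos: [524.8, 254.5, 84.2]
eef_rot: [3.141, 0.001, -0.215]
wrist_force: [0.7, 0.8, 0.7]
finger_gap: 0.1
finger_force: 0.5
```

Request:
{"name": "arm_command", "arguments": {"plan": [[-1,-0.0015,0,0.004,0],[-1,-0.0015,0,0.004,0],[-1,-0.001,0,0.004,0],[-1,0,0,0.003,0],[-1,0,0,0,0]]}}

```text
clock: 10.25
eef_pos: [521.1, 255.2, 69.3]
eef_rot: [3.141, 0.001, -0.215]
wrist_force: [2.5, -0.8, 2.4]
finger_gap: 0.7
finger_force: 0.9
```

Request:
{"name": "arm_command", "arguments": {"plan": [[-1,0,0,0.002,0],[-1,0,0,0,0]]}}

```text
clock: 10.5
eef_pos: [521.2, 255.2, 68.5]
eef_rot: [-3.142, 0.0, -0.215]
wrist_force: [-5.5, -2.8, 15.0]
finger_gap: 0.2
finger_force: 7.6
```

Request:
{"name": "arm_command", "arguments": {"plan": [[-1,0,0,0.0015,0],[-1,0,0,0,0]]}}

```text
clock: 10.75
eef_pos: [521.2, 255.3, 68.1]
eef_rot: [-3.141, -0.0, -0.215]
wrist_force: [-10.6, -5.3, 26.0]
finger_gap: 0.5
finger_force: 13.4
```

Request:
{"name": "arm_command", "arguments": {"plan": [[-1,0,0,-0.04,0],[-1,0,0,-0.05,0],[-1,-0.06,0,-0.04,0],[-1,-0.06,0,0,0],[-1,-0.06,0,0,0],[-1,0,0,0,0]]}}

```text
clock: 11.5
eef_pos: [350.4, 292.4, 190.7]
eef_rot: [3.141, 0.001, -0.212]
wrist_force: [0.5, -0.0, -0.3]
finger_gap: 0.1
finger_force: 0.0
```

```bash
python3 look.py e; python3 - <<'E'
from h import *
o=np.array([514.2,249.5,0]); Rz=R.from_euler('z',-0.2145).as_matrix()
c=eyes.camera('side'); J=(cloud(c)-o)@Rz; x,y,z=J.transpose(2,0,1); dk=c['img'].max(-1)<70
for n,a,b in(('near',-15,30),('far',170,215)):
    for x0 in (-25,-15,-5,5):
        s=(x>x0)&(x<x0+10)&(y>a)&(y<b)&(z>50)&dk
        print(n,x0,s.sum(),np.percentile(J[s][:,1:],[5,50,97],axis=0).round(1).tolist() if s.any() else 0)
E
```

```text
tcp jig [-169.2    7.1  190.7] F jig [ 0.5  0.1 -0.3] 11.5
top arm [[-30.0, -3.0, 42.0], [-24.0, 2.0, 46.0], [-2.0, 13.0, 49.0]]
top tip 0
top board [[-5.0, -186.0, 27.0], [14.0, -97.0, 30.0], [33.0, -8.0, 33.0]]
side arm [[-33.0, 2.0, 39.0], [-17.0, 15.0, 46.0], [-1.0, 19.0, 51.0]]
side tip 0
side board [[-6.0, -190.0, 27.0], [14.0, -104.0, 30.0], [33.0, 17.0, 33.0]]
near -25 45 [[3.2, 60.8], [13.3, 69.3], [18.3, 73.0]]
near -15 59 [[2.2, 61.9], [15.3, 70.7], [18.3, 73.8]]
near -5 44 [[6.1, 63.9], [13.1, 68.0], [16.6, 70.2]]
near 5 44 [[3.9, 61.8], [12.5, 67.3], [15.6, 70.3]]
far -25 69 [[178.5, 64.5], [188.0, 71.2], [194.2, 75.5]]
far -15 82 [[178.4, 65.3], [189.8, 73.5], [194.8, 75.8]]
far -5 62 [[179.1, 66.4], [187.6, 69.7], [192.6, 72.1]]
far 5 65 [[180.7, 65.0], [188.2, 69.4], [192.4, 71.9]]
```

View pics/e.png

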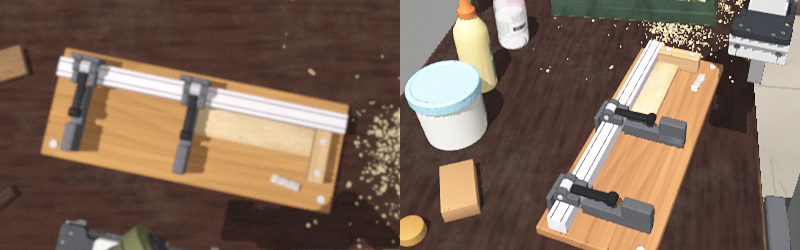

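Both levers now lie flat and parallel, with the near tip at about (186,135) in the top half and the far one at about (75,110). Near and far lever heights match. The near stop is against the board's end, the board is in place, and the far stop has not moved. Handing in.

```bash
python3 -c "
from cell import ticket
print(ticket.sign_off())"
```

```text
the job is handed in; nothing more can be done
None
```

The near stop is slid home with the board against the end block, its lever is locked down flat, the far stop is unmoved, and the job is handed in; the sign-off returned no verdict.

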